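# Shorten the length stop by one hole and butt the block against it

### The job

Shorten the telescoping length stop by one hole: press its sprung button in, slide the square sleeve back over the inner rod and let the button snap out in the next hole, feeling for the catch and not forcing it. Then slide the wooden block gently along its channel until its end rests against the stop plate, and let go of everything. Leave the bearing, the bolt and the piston where they are.

Things in the scene. Friction and masses are not known exactly. Their poses are not given: they have to be found in the camera images.
- jig: length-stop jig, a plywood plate 330x90x10 mm fixed to the bench. In one line along its x: a channel with the block (-x end, nearer the robot), an upright stop plate on the end of a dark sleeve 30x30x108 mm, and a bright 22.5 mm square rod that carries the sleeve and sticks out of a grey post (82 mm tall, +x end). Sleeve axis level, 60 mm above the bench. Origin under the plate's centre, z up
- button_cap (a point): outer end of the sprung steel button: a pin 8 mm thick, on the fixed rod, pointing level out of the sleeve's +y side, 6 mm proud when out, 72 mm from the post. Axes as the jig's: -y points into the sleeve (its axis 21 mm, its far side 36 mm from here). Fingers can reach down on both sides and squeeze button and sleeve: 4 N starts it, 7 N holds it flush; then the sleeve slides toward the post (+x)
- stop_button (a joint): how far the button is pressed in, m: 0 out, 0.006 flush; over 0.0035 frees the sleeve. The button stays put as the sleeve slides past it. Keep it pressed until the sleeve has moved about 8 mm; then the sleeve's wall keeps it in (about 0.003, cap running in a slot) until it snaps out by itself in the next hole and stops the sleeve dead both ways
- stop_sleeve (a joint): how far the sleeve is slid toward the post (shortened), m. The first hole has play: the start is anywhere within 0.003 of 0. The next hole, a close fit, is in an adjustable strip on the sleeve and catches anywhere between 0.027 and 0.042: find it by feel, stopping once the sleeve stops dead (25 N on the button is too much). The sleeve drags with 3 to 6 N; its coat is rough, fingers hardly slip
- stop_face (a point): point on the stop plate's flat face (it looks to -x) where the block's end comes to rest: mid-channel, 28 mm above the bench. The plate (62 mm wide, 6 mm thick, from 18 to 78 mm above the bench) is part of the sleeve and moves with it. Axes as the jig's
- block_center (a point): centre of the loose wooden block, 44 mm wide, 92 mm long, 36 mm high, about 0.08 kg. It lies on the plate (top 10 mm above the bench) lengthwise in the channel, on the -x side of the stop plate, between two aluminium rails 49 mm apart, their tops 15 mm above the bench. Its y axis is lengthwise (along the jig's x), its ends 46 mm from here
- bearing: ball bearing, 52 mm across and 15 mm high, flat on the bench nearer the robot than the jig; origin at the centre of its underside. A bystander
- bolt: loose hexagon bolt, 75 mm long, 25 mm high, lying on the bench to the right of the jig; origin at the centre of its underside. A bystander
- piston: engine piston, 68 mm across, 58 mm high, standing on the bench to the right of the jig's far end; origin at the centre of its underside. A bystander

How it is judged:
By the outcome, as a careful person would: the job done as asked, in the order asked, and still so for the second after the job is handed in, with the robot touching nothing.
It also fails if it takes over 45 s, if anything falls off the work surface, if the arm or the gripper's body presses on something with over 40 N, if the wrist force passes 120 N, or if a joint passes its speed limit or range.

### The arm

A 7-joint arm with a two-finger parallel gripper is mounted at the origin on a cart in front of the work surface, level with it; the furniture and walls round the work are solid. World frame = base frame: x ahead of the robot, y to its left, z up, the work surface at z = 0. Lengths are in m, angles in rad, forces in N, time in s.
With the tool pointing down it reaches from about 0.4 to 0.85 m from the base axis. Payload 6.9 kg.
Tool frame: the origin (TCP) lies midway between the tips of the shut fingers; the grasp point (between the pads) lies behind it (ctrl.pinch_z is the z of the grasp point in the tool frame, in m); z points along the fingers, y is the direction in which the jaws open and shut (so a half turn about z gives the same grasp; the last joint's range is limited). The gripper opens to 85 mm and grips with 20 to 120 N. Pads are 22 mm wide; open, the fingers measure 114 mm over their backs; the gripper's body (76 mm by 85 mm) begins 54 mm behind the grasp point. The pads swing forward as they close: fully open they stand 13 mm farther back than shut.
Start: joints at [-1.111, 0.507, -0.238, 1.5, 0.126, 1.149, -0.155], TCP at [0.217, 0.586, 0.208] pointing down, gripper open.
Joint ranges: [-3.08, 3.08], [-0.24, 2.05], [-1.43, 1.35], [0, 2.5], [-1.52, 4.66], [0.17, 1.96], [-2.89, 2.89]. Speed limits (rad/s): [2.39, 2.39, 3.14, 3.14, 3.14, 3.14, 3.14].

### API

Orientations are given as a unit quaternion [w, x, y, z].
In Python, from station import ctrl, get_state, vision, ticket, models gives the robot as it stands. Calls block until the motion is done:
- ctrl.movep(position, orientation): joint-space move of the TCP to a pose.
- ctrl.movel(position, frame=None, max_speed=0.15): straight line of the TCP; frame=None keeps the orientation; max_speed is the mean speed in m/s.
- ctrl.set_joints(angles): joint-space move.
- ctrl.ungrasp() and ctrl.close_gripper(force=None): open the fingers fully, or close them until they stop; force is the grip in N (None keeps the last).
- ctrl.pause(seconds).
- ctrl.ik(position, orientation): joint angles nearest the present ones, or None.
- get_state(): the state.
- vision.grab_frame(name): name is "scene" or "top" or "wrist"; returns (picture, depth): 420x560x3 uint8, blue, green, red; 420x560 float32, m along the optical axis (not along the pixel's ray), 0 where there is no reading.
- vision.camera_info(name): a dict with "mtx" (3x3 intrinsics, pixels), "R" (3x3) and "t" (3): a world point X has camera coordinates R X + t; the wrist camera has in their place "hand_eye" (4x4, takes a point from camera to tool coordinates, whose origin is the TCP and whose axes are the flange's). Camera axes: x right, y down, z forward; pixel columns grow to the right and rows downward; lengths in m; the calibration is good to about 2 mm. The wrist camera is an equidistant fisheye: a pixel r from the principal point sees the ray r / f radians off the axis. A picture is of the moment at which its call begins: read the wrist's pose just before it. camera_info takes no time and is no camera call.
A pose or a line that the arm cannot do raises ctrl.Unreachable and nothing moves.
- ticket.close_job(): hands the job in, once; it reports no verdict.
Trained networks look in the newest picture that a camera, given by its name, has taken for a name from the list of things; names that differ only in an ending like _2 or _b are one class to them, and where a whole thing is asked for, a point or a joint stands for the part that bears it (a point fixed in the world has none). Each returns a list of dicts, best first, with "p" (0 to 1); they miss things now and then, are a little off and sometimes report something else, mostly with a low value. They report only what shows in the picture. A call takes as long as a camera call.
- models.recognise(camera, target): "point" ([column, row] in pixels, amid what is visible of it).
- models.masks_of(camera, target): "mask" (420x560 bool, what is visible of it) and "point" ([column, row] in pixels, amid what is visible of it).
The state is a dict: "time": time; "qpos": joint angles; "qd": joint speeds; "tau": joint torques, N m; "tcp_pos": TCP position; "eef_rot": TCP orientation; "contact_force": force on the tool from outside, world axes, zero at the start; "wrist_torque": the same for the moment, N m; "width": finger opening in m.
Only numpy, scipy, OpenCV 4.12 (cv2) and the standard library are available. Lean on these libraries where they do the work, as an engineer would, in place of code of your own. Each camera call takes 0.05 s, during which the arm holds its last target. There are 200 camera calls.

## Working session

There is one attempt and no reset: what is moved stays moved. The work goes in short steps, each a Python script; the robot and the scene stay as the last script left them, time stands still between calls to the robot, and variables do not carry over. Pictures are saved under pics/ and viewed, about 8 in all and at most 12, crops included, and the job is handed in when it is done.

```bash
ls; mkdir -p pics; cat > h.py <<'E'
import numpy as np, cv2
from station import ctrl, get_state, vision, ticket, models
def unproj(cam,uv,d):
    c=vision.camera_info(cam);K=np.array(c["mtx"]);R=np.array(c["R"]);t=np.array(c["t"])
    uv=np.atleast_2d(uv).astype(float);d=np.atleast_1d(d)
    X=np.c_[(uv[:,0]-K[0,2])/K[0,0]*d,(uv[:,1]-K[1,2])/K[1,1]*d,d]
    return (X-t)@R
def at_z(cam,uv,z):
    a=unproj(cam,uv,1.0)[0];c=vision.camera_info(cam);o=-np.array(c["R"]).T@np.array(c["t"])
    return o+(a-o)*(z-o[2])/(a[2]-o[2])
E
python3 - <<'E'
from h import *
print(get_state(),ctrl.pinch_z)
for cam in("top","scene"):
    im,d=vision.grab_frame(cam);cv2.imwrite(f"pics/{cam}0.png",im);np.save(f"pics/{cam}0.npy",d)
    for n in["jig","button_cap","stop_face","block_center","bearing","bolt","piston"]:
        r=models.recognise(cam,n)[:2]
        for x in r:
            u,v=map(int,x["point"]);print(cam,n,round(x["p"],2),u,v,unproj(cam,x["point"],d[v,u])[0].round(4))
E
```

```text
pics
{'time': 0.0, 'qpos': array([-1.11147041,  0.50832727, -0.2375401 ,  1.50113485,  0.12568337,
        1.1489205 , -0.15479844]), 'qd': array([-0.00119109,  0.00126388, -0.00017393, -0.00167472, -0.00024888,
        0.00076809, -0.00034468]), 'tau': array([ 2.14762763e-04, -6.20597863e+01, -2.18595520e+00, -2.49649823e+01,
        1.28026656e-02,  1.20144899e-02, -6.59713777e-06]), 'tcp_pos': array([0.21642544, 0.58574074, 0.20703612]), 'eef_rot': array([-1.50740911e-04,  1.75978860e-01,  9.84393534e-01, -8.88081115e-04]), 'contact_force': array([ 0.24662163,  0.10425787, -0.06035796]), 'wrist_torque': array([ 0.01933976, -0.01216689,  0.00428224]), 'width': 0.0854100834652693} -0.0187
top jig 0.81 245 209 [0.5387 0.2959 0.0748]
top button_cap 0.44 250 209 [0.5394 0.2865 0.0729]
top stop_face 0.76 247 205 [0.5476 0.2922 0.0746]
top block_center 0.93 256 257 [0.4355 0.2758 0.0478]
top bearing 0.54 319 299 [ 0.3409  0.1342 -0.0031]
top piston 0.66 317 122 [0.7638 0.1246 0.0162]
scene jig 0.73 259 243 [0.5876 0.2804 0.0069]
scene stop_face 0.87 273 223 [0.5515 0.3057 0.0741]
scene block_center 0.63 329 241 [0.4413 0.2998 0.0364]
scene block_center 0.57 264 245 [0.5749 0.2879 0.0101]
scene bearing 0.76 376 218 [0.3438 0.1682 0.0142]
scene bolt 0.71 235 212 [0.6623 0.1597 0.0082]
scene piston 0.72 197 190 [0.7674 0.1037 0.0293]
```

```bash
python3 - <<'E'
import cv2,numpy as np
a=cv2.imread("pics/top0.png")[90:320,180:360];b=cv2.imread("pics/scene0.png")[140:310,150:420]
a=cv2.resize(a,None,fx=2.5,fy=2.5,interpolation=2);b=cv2.resize(b,None,fx=1.3,fy=1.3)
c=np.zeros((600,800,3),np.uint8);c[:575,:450]=a;c[:221,450:450+350]=b[:,:350];cv2.imwrite("pics/c1.png",c)
from h import *
d=np.load("pics/top0.npy")
u,v=np.meshgrid(np.arange(560),np.arange(420));P=unproj("top",np.c_[u.ravel(),v.ravel()],d.ravel())
P=P[(d.ravel()>0)]
m=(P[:,0]>.35)&(P[:,0]<.8)&(P[:,1]>.17)&(P[:,1]<.42)
P=P[m]
for lo,hi in((.004,.013),(.04,.051),(.069,.077),(.0775,.0785),(.079,.09)):
    Q=P[(P[:,2]>lo)&(P[:,2]<hi)]
    if len(Q)>10:
        r=cv2.minAreaRect((Q[:,:2]*1000).astype(np.float32));print(lo,hi,len(Q),r,Q.mean(0))
print(np.histogram(P[:,2],bins=np.arange(-.01,.11,.005)))
E
```

```text
0.004 0.013 2767 ((514.1165771484375, 282.3363952636719), (370.27862548828125, 132.69247436523438), 15.01948070526123) [0.52417678 0.28452732 0.0093205 ]
0.04 0.051 885 ((533.3914794921875, 288.6116027832031), (288.56439208984375, 58.896114349365234), 10.461045265197754) [0.44099417 0.27570162 0.04519881]
0.069 0.077 948 ((596.4921875, 289.39080810546875), (197.36032104492188, 59.30644226074219), 3.3731672763824463) [0.578689   0.2927607  0.07360587]
0.0775 0.0785 69 ((596.5421142578125, 288.55859375), (193.64306640625, 56.34370803833008), 3.6960391998291016) [0.61424292 0.29614721 0.07794621]
0.079 0.09 69 ((596.0596313476562, 298.030517578125), (190.45953369140625, 54.268863677978516), 7.524608612060547) [0.66809002 0.30343021 0.08046996]
(array([ 722, 7685, 1445, 1801, 1258,  203,   11,   17,   15,   14,  390,
        491,   15,   20,   27,  112,  622,  431,   40,    0,    0,    0,
          0]), array([-0.01 , -0.005,  0.   ,  0.005,  0.01 ,  0.015,  0.02 ,  0.025,
        0.03 ,  0.035,  0.04 ,  0.045,  0.05 ,  0.055,  0.06 ,  0.065,
        0.07 ,  0.075,  0.08 ,  0.085,  0.09 ,  0.095,  0.1  ,  0.105]))
```

View pics/c1.png

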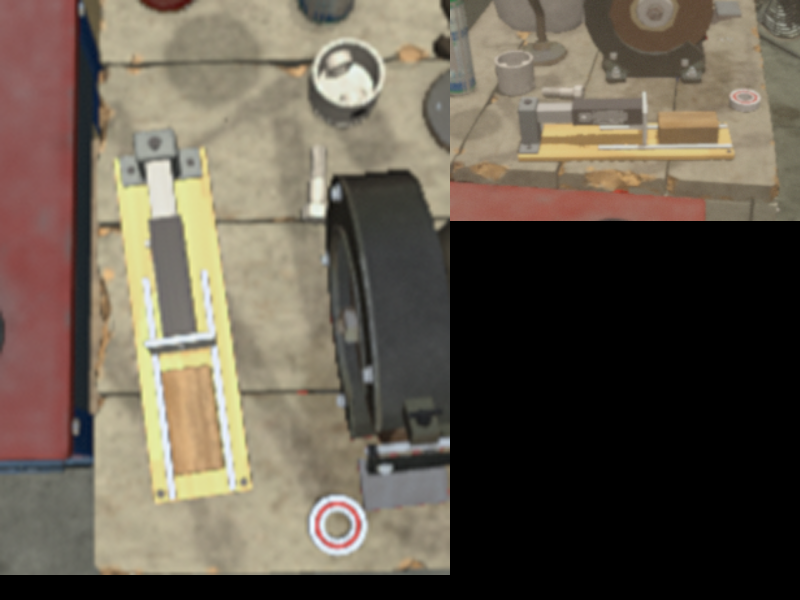

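The top view shows the jig running along +x, turned slightly, with the block at (256,257), the stop plate near (252,227) and the button on the left side near (240,187). The bystanders are all to the right. Next I'll fit the jig pose and check obstacle heights.

```bash
cat > fit.py <<'E'
from h import *
im=cv2.imread("pics/top0.png");d=np.load("pics/top0.npy")
hsv=cv2.cvtColor(im,cv2.COLOR_BGR2HSV)
c=np.array([[118,158],[204,148],[252,488],[157,502]])/2.5+[180,90]
for p in c: print("corner",at_z("top",p,.01).round(4))
m=models.masks_of("top","jig")[0]["mask"];v,u=np.nonzero(m)
h=cv2.convexHull(np.c_[u,v].astype(np.float32))[:,0]
W=np.array([at_z("top",p,.01)[:2] for p in h])
print("jigmask",cv2.minAreaRect((W*1000).astype(np.float32)))
for n in("block_center","stop_sleeve"):
    r=models.masks_of("top",n)
    if r:
        v,u=np.nonzero(r[0]["mask"]);P=unproj("top",np.c_[u,v],d[v,u]);z=np.median(P[:,2]);print(n,r[0]["p"],len(u),z,cv2.minAreaRect((P[abs(P[:,2]-z)<.008][:,:2]*1000).astype(np.float32)))
u,v=np.meshgrid(np.arange(560),np.arange(420));P=unproj("top",np.c_[u.ravel(),v.ravel()],d.ravel())
def mx(x0,x1,y0,y1):
    Q=P[(P[:,0]>x0)&(P[:,0]<x1)&(P[:,1]>y0)&(P[:,1]<y1)];return Q[:,2].max().round(3)if len(Q) else None
print("maxz over y bands x.35-.75",[(round(y,2),mx(.35,.75,y,y+.04))for y in np.arange(-.1,.6,.04)])
E
python3 fit.py
```

```text
corner [0.6902 0.3455 0.01  ]
corner [0.6989 0.2623 0.01  ]
corner [0.3752 0.2223 0.01  ]
corner [0.3645 0.3083 0.01  ]
jigmask ((543.1737060546875, 287.66864013671875), (352.65130615234375, 91.68860626220703), 6.981815814971924)
block_center 0.66 810 0.045258471694898314 ((436.329833984375, 275.2211608886719), (91.70963287353516, 44.78114318847656), 6.901618003845215)
stop_sleeve 0.94 778 0.07428456341987957 ((556.1268920898438, 287.30078125), (115.1656723022461, 56.53479766845703), 4.785139083862305)
maxz over y bands x.35-.75 [(np.float64(-0.1), np.float64(0.244)), (np.float64(-0.06), np.float64(0.313)), (np.float64(-0.02), np.float64(0.34)), (np.float64(0.02), np.float64(0.369)), (np.float64(0.06), np.float64(0.37)), (np.float64(0.1), np.float64(0.285)), (np.float64(0.14), np.float64(0.282)), (np.float64(0.18), np.float64(0.004)), (np.float64(0.22), np.float64(0.895)), (np.float64(0.26), np.float64(0.082)), (np.float64(0.3), np.float64(0.083)), (np.float64(0.34), np.float64(0.017)), (np.float64(0.38), np.float64(-0.006)), (np.float64(0.42), np.float64(0.001)), (np.float64(0.46), np.float64(0.0)), (np.float64(0.5), np.float64(0.001)), (np.float64(0.54), np.float64(0.005)), (np.float64(0.58), np.float64(0.083))]
```

```bash
cat >> h.py <<'E'
def qd(yaw):  # tool down, tool x along -jig x
    t=(yaw+np.pi)/2; return np.array([0,np.cos(t),np.sin(t),0])
def quat2R(q):
    from scipy.spatial.transform import Rotation
    return Rotation.from_quat(np.r_[q[1:],q[0]]).as_matrix()
def wrist_ray(uv,tcp,q):
    c=vision.camera_info("wrist");K=np.array(c["mtx"]);H=np.array(c["hand_eye"])
    x=(uv[0]-K[0,2])/K[0,0];y=(uv[1]-K[1,2])/K[1,1];r=np.hypot(x,y)
    ray=np.array([x/r*np.sin(r),y/r*np.sin(r),np.cos(r)]) if r>1e-9 else np.array([0,0,1.])
    R=quat2R(q);return R@H[:3,3]+tcp, R@H[:3,:3]@ray
def wrist_z(uv,tcp,q,z):
    o,r=wrist_ray(uv,tcp,q);return o+r*(z-o[2])/r[2]
YAW=np.deg2rad(6.9)
E
python3 - <<'E'
from h import *
print(at_z("top",[240,187],.06))
q=qd(YAW)
p=[.56,.285,.24]
print(ctrl.ik(p,q), ctrl.ik([.6,.285,.05],q), ctrl.ik([.39,.27,.03],q))
ctrl.movep(p,q)
s=get_state();print(s["time"],s["qpos"].round(3),s["tcp_pos"],s["eef_rot"],s["contact_force"])
im,d=vision.grab_frame("wrist");cv2.imwrite("pics/w1.png",im);np.save("pics/w1.npy",d)
for n in["button_cap","stop_face","block_center"]:
    for x in models.recognise("wrist",n)[:2]: print(n,round(x["p"],2),x["point"],[wrist_z(x["point"],s["tcp_pos"],s["eef_rot"],z).round(4) for z in(.06,.028,.046)])
im2,_=vision.grab_frame("scene")
c=np.zeros((420,800,3),np.uint8);c[:,:560]=im;c[:240,560:]=cv2.resize(im2[40:340,120:420],(240,240));cv2.imwrite("pics/c2.png",c)
E
```

```text
[0.59326191 0.30993185 0.06      ]
[-0.34225122  0.49394511 -0.27890388  1.43724786  0.13894576  1.22973427
  1.05523971] [-0.31965552  0.71808473 -0.28037154  1.57660429  0.23833101  0.88069448
  1.00457512] [-0.4692995   0.52758832 -0.27198771  2.1085039   0.26737969  0.53741184
  0.75433858]
2.625 [-0.344  0.494 -0.28   1.437  0.139  1.23   1.055] [0.55913815 0.28652854 0.23998407] [-2.07833230e-04 -6.10946409e-02  9.98131859e-01  4.39294327e-04] [ 0.1181284   0.64021288 -0.79582482]
button_cap 0.73 [178.6, 227.9] [array([0.6338, 0.1723, 0.06  ]), array([0.648 , 0.1626, 0.028 ]), array([0.64  , 0.1681, 0.046 ])]
stop_face 0.76 [287.8, 170.1] [array([0.5504, 0.292 , 0.06  ]), array([0.5569, 0.2934, 0.028 ]), array([0.5533, 0.2926, 0.046 ])]
stop_face 0.56 [193.6, 3.5] [array([0.3768, 0.1689, 0.06  ]), array([0.3672, 0.1589, 0.028 ]), array([0.3726, 0.1645, 0.046 ])]
block_center 0.65 [288.7, 63.4] [array([0.4365, 0.2787, 0.06  ]), array([0.4324, 0.2788, 0.028 ]), array([0.4347, 0.2787, 0.046 ])]
```

View pics/c2.png

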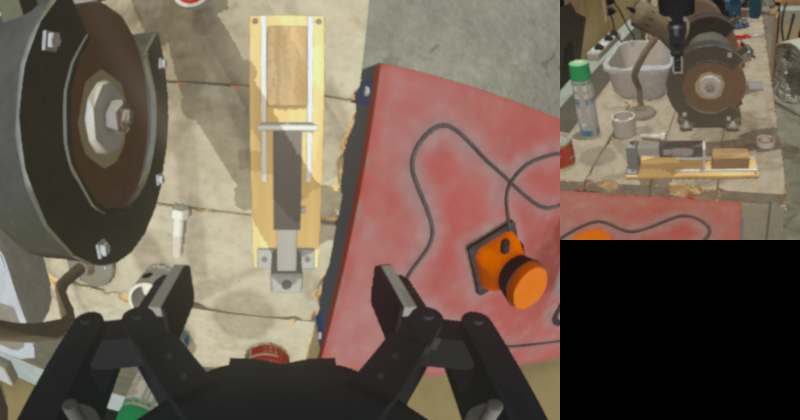

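The wrist view shows the sleeve at about (287,190), the stop plate at (288,128), the block at (288,65) and a small pin near (302,210). The network's "button" at (178,228) is really the bolt. I'll go closer to see the button.

```bash
python3 - <<'E'
from h import *
q=qd(YAW)
ctrl.movel([.655,.297,.15],max_speed=.15)
s=get_state();print(s["time"],s["tcp_pos"],s["eef_rot"],s["contact_force"])
im,d=vision.grab_frame("wrist");cv2.imwrite("pics/w2.png",im);np.save("pics/w2.npy",d);np.save("pics/w2s.npy",np.r_[s["tcp_pos"],s["eef_rot"]])
for n in["button_cap","stop_face","block_center"]:
    for x in models.recognise("wrist",n)[:2]: print(n,round(x["p"],2),x["point"],[wrist_z(x["point"],s["tcp_pos"],s["eef_rot"],z).round(4) for z in(.06,.028,.046)])
cv2.imwrite("pics/c3.png",cv2.resize(im[60:330,200:400],None,fx=2.2,fy=2.2,interpolation=2))
E
```

```text
3.9 [0.6548253  0.29740744 0.15087448] [ 3.77776878e-04 -6.03442626e-02  9.98177505e-01  3.10842616e-04] [ 0.52107247 -0.48149635 -0.3757187 ]
stop_face 0.63 [289.0, 65.6] [array([0.5454, 0.2897, 0.06  ]), array([0.5415, 0.2899, 0.028 ]), array([0.5437, 0.2898, 0.046 ])]
block_center 0.74 [289.3, 2.5] [array([0.4933, 0.2836, 0.06  ]), array([0.483 , 0.2831, 0.028 ]), array([0.4888, 0.2834, 0.046 ])]
```

View pics/c3.png

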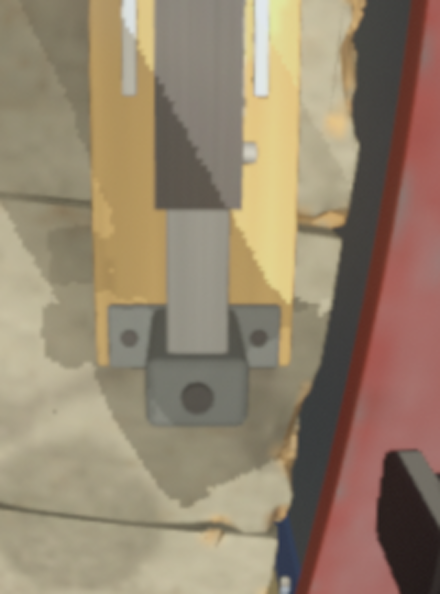

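The button shows clearly at crop (250,152), on the sleeve's right (+y) edge. The sleeve end is at crop row 208, and its edges are at columns 155 and 242. Now I'll compute positions from these.

```bash
python3 - <<'E'
from h import *
s=np.load("pics/w2s.npy");T,q=s[:3],s[3:]
R=np.array([[np.cos(YAW),np.sin(YAW)],[-np.sin(YAW),np.cos(YAW)]])
for n,p,z in[("button mid",(250,152),.064),("button tip",(257,152),.062),("sleeveL",(155,200),.075),("sleeveR",(241,200),.075),("sleeveL2",(155,20),.075),("sleeveR2",(243,20),.075),("sleeve end",(198,208),.075),("rodL",(167,290),.071),("rodR",(229,290),.071),("post front",(198,354),.082),("plateL",(97,355),.01),("plateR",(290,355),.01)]:
    w=wrist_z(np.array(p)/2.2+[200,60],T,q,z);print(n,w.round(4),"jig-rot",(R@w[:2]).round(4))
d=np.load("pics/w2.npy")
print("depths sleeve",d[60+60,200+85],"post",d[60+180,290])
# sleeve axis direction from edges
E
```

```text
button mid [0.5925 0.3146 0.064 ] jig-rot [0.626  0.2412]
button tip [0.5923 0.3173 0.062 ] jig-rot [0.6262 0.2439]
sleeveL [0.6121 0.2836 0.075 ] jig-rot [0.6418 0.208 ]
sleeveR [0.6085 0.3127 0.075 ] jig-rot [0.6417 0.2373]
sleeveL2 [0.5513 0.2765 0.075 ] jig-rot [0.5806 0.2083]
sleeveR2 [0.5476 0.3053 0.075 ] jig-rot [0.5804 0.2373]
sleeve end [0.6131 0.2985 0.075 ] jig-rot [0.6446 0.2226]
rodL [0.6444 0.2914 0.071 ] jig-rot [0.6747 0.2119]
rodR [0.6417 0.3134 0.071 ] jig-rot [0.6747 0.234 ]
post front [0.6631 0.3047 0.082 ] jig-rot [0.6949 0.2228]
plateL [0.696  0.2638 0.01  ] jig-rot [0.7226 0.1783]
plateR [0.6853 0.3522 0.01  ] jig-rot [0.7227 0.2673]
depths sleeve 0.23399727 post 0.25486702
```

```bash
cat >> h.py <<'E'
ex=np.array([np.cos(YAW),np.sin(YAW),0]);ey=np.array([-np.sin(YAW),np.cos(YAW),0])
def J(x,y,z): return ex*x+ey*y+np.array([0,0,z])
def st(tag=""):
    s=get_state();f=s["contact_force"];p=s["tcp_pos"]
    print(tag,round(s["time"],2),"x %.4f y %.4f z %.4f"%(p@ex,p@ey,p[2]),"F",np.round([f@ex,f@ey,f[2]],2),"w %.4f"%s["width"]);return s
E
python3 - <<'E'
from h import *
ctrl.movep(J(.6215,.2228,.13),qd(YAW));st("hover")
ctrl.movel(J(.6215,.2228,.037),max_speed=.1);st("down")
ctrl.close_gripper(20);ctrl.pause(.2);st("grip")
im,d=vision.grab_frame("wrist");c=cv2.resize(im[60:420,130:430],None,fx=1.6,fy=1.6)
cv2.imwrite("pics/c4.png",c)
E
```

```text
hover 4.47 x 0.6204 y 0.2233 z 0.1307 F [-0.14 -0.39  0.47] w 0.0854
down 5.56 x 0.6220 y 0.2230 z 0.0377 F [-0.9  -0.4  -0.63] w 0.0850
grip 6.31 x 0.6218 y 0.2225 z 0.0378 F [-1.58 -1.82  5.95] w 0.0296
```

View pics/c4.png

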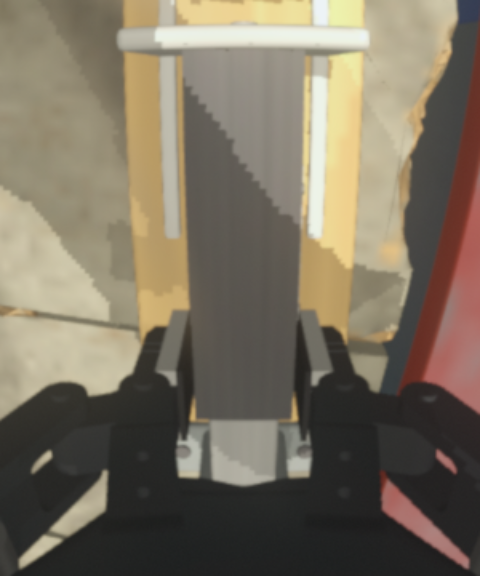

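The fingers hold the sleeve and the button is flush, with the opening at 29.6 mm. Now I'll slide it, watching the force.

```bash
python3 - <<'E'
from h import *
x0,y0,z0=.6215,.2228,.037
s=st("start"); xs=s["tcp_pos"]@ex
for dx in(.004,.008,.012,.016,.020,.023):
    ctrl.movel(J(x0+dx,y0,z0),max_speed=.03);s=st(dx)
    if s["contact_force"]@ex<-14: raise SystemExit("high")
fs=[s["contact_force"]@ex]
for k in range(1,25):
    dx=.023+.001*k
    ctrl.movel(J(x0+dx,y0,z0),max_speed=.015);s=st(round(dx,4));f=s["contact_force"]@ex
    if f<np.median(fs)-6: print("CATCH");break
    fs.append(f)
print("travel",s["tcp_pos"]@ex-xs)
E
```

```text
start 6.36 x 0.6218 y 0.2226 z 0.0378 F [-1.41 -0.52  6.35] w 0.0296
0.004 6.64 x 0.6249 y 0.2225 z 0.0378 F [-3.29 -1.52  6.81] w 0.0293
0.008 6.92 x 0.6286 y 0.2225 z 0.0378 F [-5.55 -1.58  8.63] w 0.0300
0.012 7.21 x 0.6325 y 0.2225 z 0.0378 F [-4.97 -1.08  8.65] w 0.0296
0.016 7.49 x 0.6366 y 0.2225 z 0.0378 F [-5.45 -1.19  7.23] w 0.0294
0.02 7.78 x 0.6422 y 0.2225 z 0.0378 F [ 0.65 -1.    6.16] w 0.0296
0.023 8.03 x 0.6439 y 0.2225 z 0.0378 F [-3.35 -1.77  8.75] w 0.0298
0.024 8.28 x 0.6444 y 0.2225 z 0.0378 F [-5.46 -2.21  9.22] w 0.0294
0.025 8.53 x 0.6452 y 0.2225 z 0.0378 F [-6.15 -1.82  9.91] w 0.0296
0.026 8.78 x 0.6462 y 0.2225 z 0.0378 F [-5.91 -1.65  9.85] w 0.0293
0.027 9.03 x 0.6472 y 0.2225 z 0.0378 F [-5.94 -2.57  9.01] w 0.0295
0.028 9.28 x 0.6485 y 0.2225 z 0.0378 F [-5.05 -1.58  9.06] w 0.0298
0.029 9.53 x 0.6497 y 0.2224 z 0.0378 F [-4.47 -2.09  8.74] w 0.0296
0.03 9.78 x 0.6514 y 0.2225 z 0.0378 F [-3.13 -1.12  6.5 ] w 0.0291
0.031 10.03 x 0.6525 y 0.2225 z 0.0378 F [-1.89 -1.81  6.23] w 0.0294
0.032 10.28 x 0.6534 y 0.2224 z 0.0378 F [-2.33 -1.57  6.98] w 0.0293
0.033 10.53 x 0.6535 y 0.2224 z 0.0378 F [-4.76 -2.35  8.47] w 0.0295
0.034 10.78 x 0.6536 y 0.2225 z 0.0377 F [-7.58 -3.03 11.04] w 0.0297
0.035 11.03 x 0.6537 y 0.2224 z 0.0377 F [-10.4   -2.85  11.61] w 0.0296
0.036 11.28 x 0.6538 y 0.2224 z 0.0377 F [-12.69  -2.96  14.96] w 0.0294
CATCH
travel 0.0319375515868241
```

It stopped dead at 31.9 mm of travel, with force building at about 2.6 N/mm. I'll test that it holds the other way, relax and release.

```bash
python3 - <<'E'
from h import *
x0,y0,z0=.6215,.2228,.037
for dx in(.033,.030,.028,.027,.0315):
    ctrl.movel(J(x0+dx,y0,z0),max_speed=.02);ctrl.pause(.1);st(dx)
ctrl.ungrasp();s=st("open")
ctrl.movel(J(x0+.0315,y0,.14),max_speed=.12);s=st("up")
im,d=vision.grab_frame("wrist");cv2.imwrite("pics/w5.png",im);np.save("pics/w5s.npy",np.r_[s["tcp_pos"],s["eef_rot"]])
it,_=vision.grab_frame("top");sc,_=vision.grab_frame("scene")
c=np.zeros((594,800,3),np.uint8);c[:,:440]=cv2.resize(im[60:330,200:400],None,fx=2.2,fy=2.2,interpolation=2)
c[:297,440:]=cv2.resize(sc[170:290,200:345],(360,297));cv2.imwrite("pics/c5.png",c)
E
```

```text
0.033 11.68 x 0.6535 y 0.2225 z 0.0378 F [-5.29 -1.37 10.33] w 0.0291
0.03 12.07 x 0.6522 y 0.2225 z 0.0378 F [-0.07 -1.97  6.45] w 0.0296
0.028 12.43 x 0.6511 y 0.2225 z 0.0378 F [ 5.   -1.66  4.8 ] w 0.0295
0.027 12.78 x 0.6511 y 0.2225 z 0.0378 F [ 7.59 -0.65  3.39] w 0.0293
0.0315 13.25 x 0.6531 y 0.2225 z 0.0378 F [-0.02 -2.71  9.45] w 0.0299
open 13.83 x 0.6529 y 0.2228 z 0.0368 F [-0.5  -0.12 -0.11] w 0.0850
up 14.84 x 0.6525 y 0.2225 z 0.1391 F [ 0.21  1.09 -0.55] w 0.0856
```

View pics/c5.png

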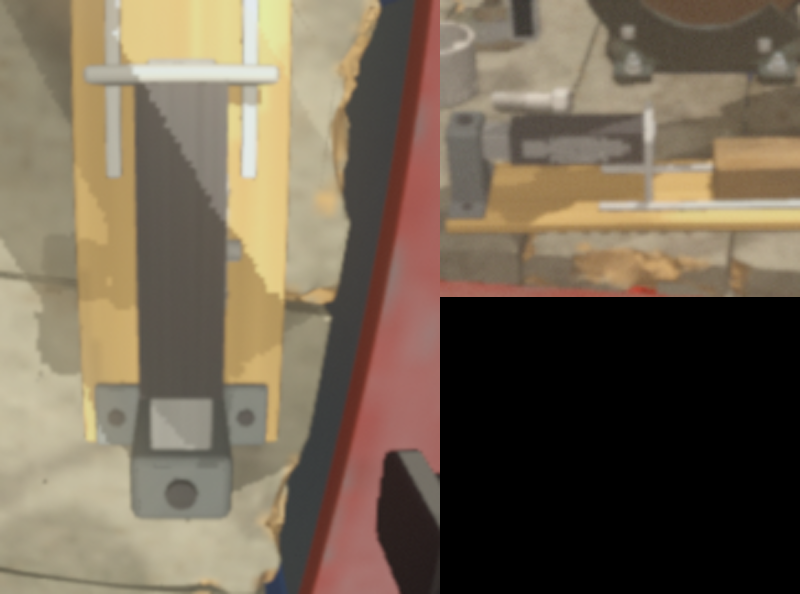

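The sleeve has moved up to the post, and the button sticks out at crop (233,250). I'll compare how far it stands proud before and after.

```bash
python3 - <<'E'
from h import *
a=cv2.imread("pics/w2.png")[112:147,290:330];b=cv2.imread("pics/w5.png")[156:191,283:323]
cv2.imwrite("pics/c6.png",np.hstack([cv2.resize(x,(400,350),interpolation=cv2.INTER_NEAREST) for x in(a,b)]))
ss=np.load("pics/w5s.npy")
for n,p,z in[("btn tip",(241,250),.062),("btn mid",(234,250),.064),("sleeve edge R",(228,250),.075),("sleeve L",(137,250),.075),("sleeve end",(181,398),.075),("stop plate top front",(181,66),.078)]:
    w=wrist_z(np.array(p)/2.2+[200,60],ss[:3],ss[3:],z);print(n,"x %.4f y %.4f"%(w@ex,w@ey))
E
```

```text
btn tip x 0.6260 y 0.2436
btn mid x 0.6256 y 0.2410
sleeve edge R x 0.6232 y 0.2382
sleeve L x 0.6232 y 0.2083
sleeve end x 0.6762 y 0.2227
stop plate top front x 0.5634 y 0.2227
```

View pics/c6.png

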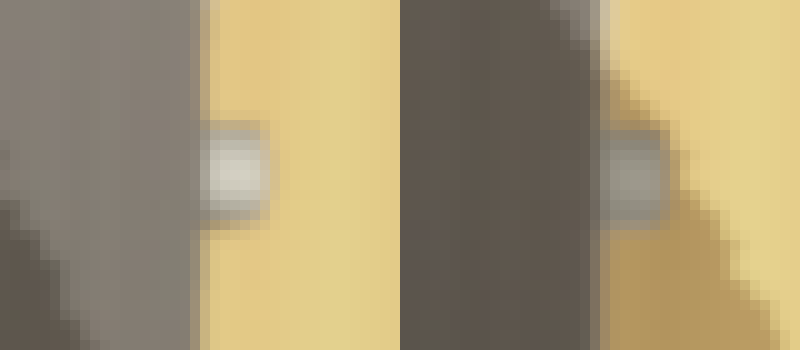

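Both pictures show the same protrusion, so the button is fully out, and the sleeve end has moved 31.6 mm. Next is the block: I'll push its -x end gently with shut fingers.

```bash
python3 - <<'E'
from h import *
y=.2218;z=.026
ctrl.movep(J(.385,y,.14),qd(YAW));ctrl.close_gripper(20);st("hover")
ctrl.movel(J(.385,y,z),max_speed=.12);s=st("down")
b=s["contact_force"]@ex
for x in(.400,.412,.424,.436,.445,.450):
    ctrl.movel(J(x,y,z),max_speed=.04);s=st(x)
    if s["contact_force"]@ex<b-6: raise SystemExit("early")
bs=[b]
for k in range(1,26):
    ctrl.movel(J(.450+.001*k,y,z),max_speed=.015);s=st(k);f=s["contact_force"]@ex
    if f<b-3: print("CONTACT");break
sc,_=vision.grab_frame("scene");w,_=vision.grab_frame("wrist")
c=np.zeros((420,800,3),np.uint8);c[:,:400]=w[:,90:490];c[:300,400:]=cv2.resize(sc[170:290,220:380],(400,300));cv2.imwrite("pics/c7.png",c)
E
```

```text
hover 16.8 x 0.3850 y 0.2218 z 0.1400 F [ 0.6  -0.42 -0.24] w 0.0001
down 17.9 x 0.3853 y 0.2220 z 0.0264 F [-1.01  0.    0.26] w 0.0001
0.4 18.43 x 0.4001 y 0.2217 z 0.0260 F [ 0.14 -0.62  1.08] w 0.0002
0.412 18.88 x 0.4121 y 0.2218 z 0.0259 F [-0.04 -1.14 -0.57] w 0.0001
0.424 19.32 x 0.4242 y 0.2217 z 0.0259 F [-0.09  0.37  0.82] w 0.0004
0.436 19.77 x 0.4361 y 0.2217 z 0.0259 F [ 0.42 -1.17  0.01] w 0.0002
0.445 20.15 x 0.4452 y 0.2218 z 0.0260 F [-0.2  -0.86 -1.18] w -0.0002
0.45 20.43 x 0.4503 y 0.2218 z 0.0260 F [-0.46  0.06  0.65] w -0.0001
1 20.68 x 0.4510 y 0.2218 z 0.0260 F [-0.21 -0.22 -0.3 ] w -0.0002
2 20.93 x 0.4520 y 0.2218 z 0.0260 F [-0.07 -1.12 -0.96] w -0.0002
3 21.18 x 0.4531 y 0.2218 z 0.0260 F [ 0.34  0.31 -0.97] w 0.0001
4 21.43 x 0.4541 y 0.2218 z 0.0260 F [0.58 0.13 0.25] w 0.0000
5 21.68 x 0.4551 y 0.2218 z 0.0260 F [0.41 0.52 1.4 ] w 0.0001
6 21.93 x 0.4561 y 0.2218 z 0.0260 F [-0.74 -0.13  0.74] w -0.0003
7 22.18 x 0.4571 y 0.2218 z 0.0260 F [-0.7  -0.3  -0.61] w -0.0001
8 22.43 x 0.4581 y 0.2218 z 0.0260 F [ 0.83 -0.56  0.21] w -0.0004
9 22.68 x 0.4591 
[... 417 characters left out ...]
F [0.71 0.58 0.34] w -0.0001
16 24.43 x 0.4661 y 0.2218 z 0.0260 F [ 0.25  0.13 -0.35] w 0.0001
17 24.68 x 0.4671 y 0.2218 z 0.0260 F [-0.2   1.02  0.24] w -0.0000
18 24.93 x 0.4681 y 0.2218 z 0.0260 F [-0.3   0.25  0.77] w 0.0002
19 25.18 x 0.4691 y 0.2218 z 0.0260 F [ 0.24 -0.35 -0.36] w 0.0003
20 25.43 x 0.4701 y 0.2218 z 0.0260 F [-1.04  0.35 -0.45] w -0.0001
21 25.68 x 0.4711 y 0.2218 z 0.0260 F [-0.42  0.26  0.04] w -0.0000
22 25.93 x 0.4721 y 0.2218 z 0.0260 F [-0.86 -0.26 -0.09] w 0.0005
23 26.18 x 0.4731 y 0.2218 z 0.0260 F [ 0.15  0.53 -0.39] w -0.0001
24 26.43 x 0.4741 y 0.2218 z 0.0260 F [-0.4  -0.29 -0.23] w 0.0001
25 26.68 x 0.4751 y 0.2218 z 0.0260 F [0.37 0.14 0.79] w -0.0001
```

View pics/c7.png

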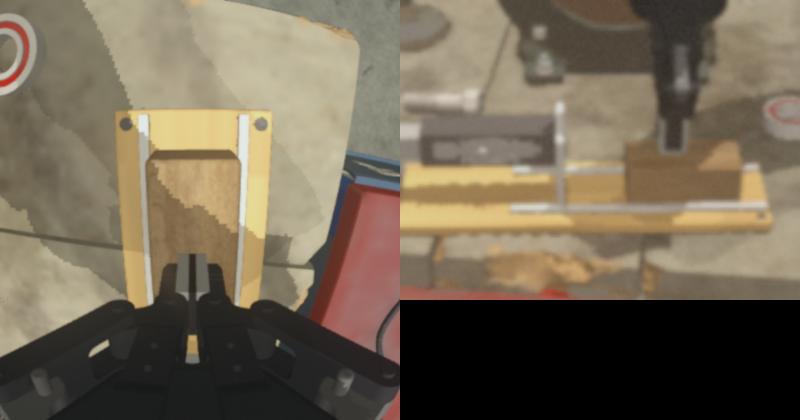

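The pictures contradict the motion: the fingers show above the middle of the block, at wrist (190,260) in the crop. The block hasn't moved, with about a 26 px gap to the stop in the scene view, and there's no contact force. I'll measure what is really there before moving.

```bash
python3 - <<'E'
from h import *
s=st();print(s["qpos"].round(4),s["tcp_pos"],s["eef_rot"].round(4))
sc,d=vision.grab_frame("scene")
for uv in[(329,228),(329,222),(329,215),(340,235),(318,235),(329,240),(345,230),(310,240)]:
    w=unproj("scene",uv,d[uv[1],uv[0]])[0];print(uv,"x %.4f y %.4f z %.4f"%(w@ex,w@ey,w[2]),sc[uv[1],uv[0]])
t,dt=vision.grab_frame("top");
r=models.masks_of("top","block_center");
for m in r[:2]:
    v,u=np.nonzero(m["mask"]);P=unproj("top",np.c_[u,v],dt[v,u]);print(m["p"],len(u),np.c_[P@ex,P@ey,P[:,2]].min(0),np.c_[P@ex,P@ey,P[:,2]].max(0))
w,_=vision.grab_frame("wrist")
c=np.zeros((600,800,3),np.uint8);c[:600,:400]=cv2.resize(t[150:300,200:300],(400,600));c[:400,400:]=cv2.resize(sc[190:270,290:370],(400,400));cv2.imwrite("pics/c8.png",c)
E
```

```text
26.77 x 0.4750 y 0.2218 z 0.0260 F [ 0.3   0.64 -0.08] w 0.0001
[-0.4348  0.5841 -0.2539  1.9849  0.2471  0.6019  0.8381] [0.44489171 0.27725695 0.0259917 ] [-0.     -0.0602  0.9982  0.    ]
(329, 228) x 0.4756 y 0.2339 z 0.0604 [50 60 69]
(329, 222) x 0.4760 y 0.2343 z 0.0746 [50 58 65]
(329, 215) x 0.4782 y 0.2516 z 0.1011 [48 57 65]
(340, 235) x 0.4536 y 0.2373 z 0.0457 [ 80 115 144]
(318, 235) x 0.4971 y 0.2348 z 0.0448 [ 60  89 116]
(329, 240) x 0.4757 y 0.2434 z 0.0382 [ 73 103 126]
(345, 230) x 0.4418 y 0.2194 z 0.0458 [ 87 123 153]
(310, 240) x 0.5554 y 1.0479 z 0.5819 [ 65  96 120]
```

View pics/c8.png

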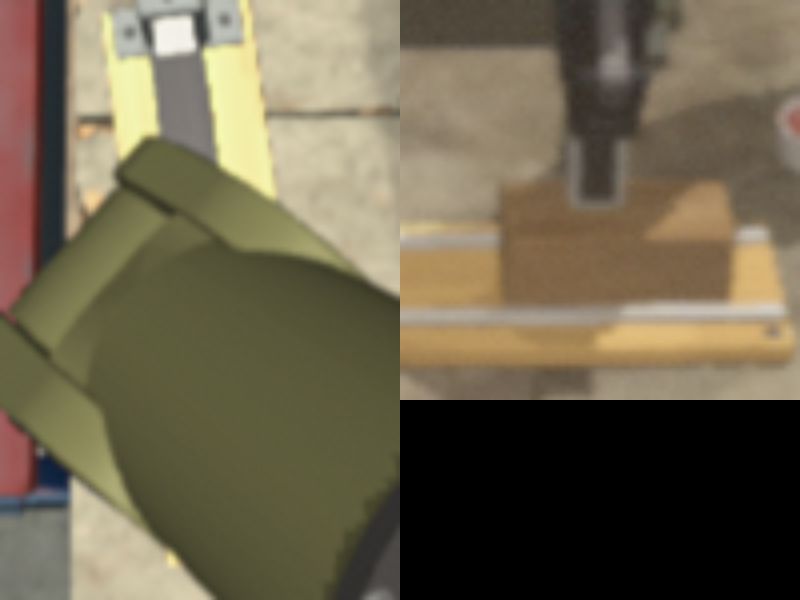

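The scene depth agrees with the arm's reading: the fingers are at jig x 0.475, with the tip 20 mm inside the rendered block. There was no force and the block didn't move, so the shut fingers passed through it. The simulator seems not to register contact between shut fingers and the block's end, so this push did nothing. I'll back out the way I came and grasp the block by its sides, using the finger opening to check for real contact.

```bash
python3 - <<'E'
from h import *
y=.2218
ctrl.movel(J(.385,y,.026),max_speed=.1);st("back")
ctrl.movel(J(.385,y,.11),max_speed=.15);ctrl.ungrasp()
ctrl.movel(J(.462,y,.11),max_speed=.15);s=st("over")
w,_=vision.grab_frame("wrist")
for m in models.recognise("wrist","block_center")[:1]:
    p=wrist_z(m["point"],s["tcp_pos"],s["eef_rot"],.046);print("block",m["p"],p@ex,p@ey)
ctrl.movel(J(.462,y,.018),max_speed=.1);st("down")
ctrl.close_gripper(20);ctrl.pause(.1);st("grip")
E
```

```text
back 28.02 x 0.3858 y 0.2220 z 0.0261 F [-0.64  0.59  0.73] w -0.0004
over 30.18 x 0.4610 y 0.2217 z 0.1097 F [ 0.03 -0.9  -0.22] w 0.0853
block 0.68 0.45747943797018514 0.22114963959529985
down 31.35 x 0.4623 y 0.2220 z 0.0185 F [-0.07 -1.13 -0.15] w 0.0857
grip 31.92 x 0.4622 y 0.2218 z 0.0185 F [-0.74 -0.92  5.55] w 0.0437
```

The grip is real: the opening stopped at 43.7 mm on the 44 mm block. Sliding it now.

```bash
python3 - <<'E'
from h import *
y=.2218;z=.018;x=.4622
for dx in(.015,.030,.041):
    ctrl.movel(J(x+dx,y,z),max_speed=.05);s=st(dx)
    if s["contact_force"]@ex<-7: raise SystemExit("early")
fs=[s["contact_force"]@ex];hit=False
for k in range(1,19):
    ctrl.movel(J(x+.041+.001*k,y,z),max_speed=.015);s=st(k);f=s["contact_force"]@ex
    if f<np.median(fs)-3.2: hit=True;break
    fs.append(f)
print("hit",hit)
if hit:
    ctrl.ungrasp();st("open")
    ctrl.movel(s["tcp_pos"]*[1,1,0]+np.array([0,0,.12]),max_speed=.2);s=st("up")
    w,_=vision.grab_frame("wrist");cv2.imwrite("pics/w9.png",w);np.save("pics/w9s.npy",np.r_[s["tcp_pos"],s["eef_rot"]])
    sc,_=vision.grab_frame("scene")
    c=np.zeros((420,800,3),np.uint8);c[:,:400]=w[:,90:490];c[:300,400:]=cv2.resize(sc[170:290,220:380],(400,300));cv2.imwrite("pics/c9.png",c)
E
```

```text
0.015 32.37 x 0.4780 y 0.2221 z 0.0186 F [ 0.48 -0.36  5.43] w 0.0438
0.03 32.82 x 0.4925 y 0.2221 z 0.0185 F [-1.93 -0.19  6.69] w 0.0436
0.041 33.18 x 0.5035 y 0.2221 z 0.0186 F [-0.69  0.26  6.96] w 0.0440
1 33.43 x 0.5036 y 0.2221 z 0.0185 F [-3.12 -0.17  8.29] w 0.0440
2 33.68 x 0.5041 y 0.2221 z 0.0185 F [-4.08 -0.08  9.89] w 0.0440
3 33.93 x 0.5050 y 0.2221 z 0.0185 F [-4.47 -0.42 10.27] w 0.0436
4 34.18 x 0.5060 y 0.2221 z 0.0185 F [-5.59  0.47  9.65] w 0.0439
5 34.43 x 0.5070 y 0.2221 z 0.0185 F [-5.23 -0.42  9.16] w 0.0440
6 34.68 x 0.5080 y 0.2221 z 0.0185 F [-4.82 -0.55  9.3 ] w 0.0442
7 34.93 x 0.5090 y 0.2221 z 0.0185 F [-4.21  0.55  9.6 ] w 0.0438
8 35.18 x 0.5100 y 0.2221 z 0.0185 F [-4.14  0.43  9.49] w 0.0441
9 35.43 x 0.5110 y 0.2221 z 0.0185 F [-4.97 -0.98  9.94] w 0.0437
10 35.68 x 0.5117 y 0.2221 z 0.0185 F [-5.23  0.33  9.74] w 0.0438
11 35.93 x 0.5119 y 0.2221 z 0.0185 F [-7.13  0.1  12.34] w 0.0438
12 36.18 x 0.5121 y 0.2222 z 0.0185 F [-8.75  0.66 13.84] w 0.0439
hit True
open 36.67 x 0.5153 y 0.2217 z 0.0179 F [ 0.51 -0.81  0.04] w 0.0857
up 37.33 x 0.5117 y 0.2217 z 0.1193 F [ 0.25 -0.34 -0.6 ] w 0.0857
```

View pics/c9.png

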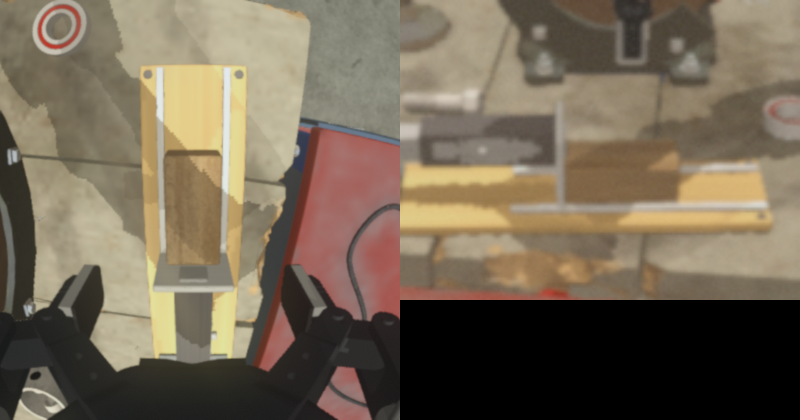

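The scene view shows the block's end flush with the stop plate at crop (562,165). The wrist view shows no gap at about (193,265), and the gripper is clear. Handing in.

```bash
python3 -c "
from h import *
ticket.close_job();st('done')"
```

```text
the job is handed in; nothing more can be done
the job is handed in; nothing more can be done
```

The length stop is one hole shorter, the block rests against the stop plate, and I handed the job in at about 37.3 s of the 45 s. No verdict is reported.

**Length stop:** I squeezed the button flush and slid the sleeve toward the post until it stopped dead after about 31.9 mm. The force peaked at about 13 N. A 7.6 N pull back didn't free it, but I saw about 2.4 mm of give at the tool between the two directions. That is more than I'd expect from a close-fit hole, and some of it may be slack in the fingers. The camera showed the sleeve moved 31.6 mm and the button as far out as at the start.

**Block:** My first try, pushing the block's end with shut fingers, did nothing. The fingers passed straight through the block with no force and no movement, although the camera and the arm's own position both put them inside it. It looks like the simulator doesn't register contact between shut fingers and the block. I backed out the same way and gripped the block by its sides at 20 N instead. The opening read 43.7 mm, so that grip was real.

I slid the block until the force rose from about 5 N to 8.8 N and it stopped, then opened the fingers and lifted clear.

**Last checks:** The scene and wrist pictures show no visible gap between the block and the stop plate. The gripper was open, at 0.12 m, and reading no contact force. I didn't touch the bearing, bolt or piston. The bearing and bolt look unmoved in the last pictures, but I didn't measure any of the three again.

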